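# Open the glue press by one turn of its hand wheel

## Robot

A 7-joint arm with a two-finger parallel gripper is mounted at the origin on a cart in front of the work surface, level with it; the furniture and walls round the work are solid. World frame = base frame: x ahead of the robot, y to its left, z up, the work surface at z = 0. Lengths are in mm, angles in rad, forces in N, time in s.
With the tool pointing down it reaches from about 350 to 775 mm from the base axis. Payload 3.1 kg.
Tool frame: the origin (TCP) lies midway between the tips of the shut fingers; the grasp point (between the pads) lies 19 mm behind it; z points along the fingers, y is the direction in which the jaws open and shut (so a half turn about z gives the same grasp; the last joint's range is limited). The gripper opens to 85 mm and grips with 20 to 120 N. Pads are 22 mm wide; open, the fingers measure 114 mm over their backs; the gripper's body (76 mm by 85 mm) begins 54 mm behind the grasp point. The pads swing forward as they close: fully open they stand 13 mm farther back than shut.
Start: joints at [-1.159, 0.311, 0.014, 1.512, -0.004, 1.319, -0.027], TCP at [241.088, 494.362, 231.304] pointing down, gripper open.
Joint ranges: [-2.7, 2.7], [-0.3, 1.91], [-1.27, 1.3], [0.12, 2.57], [-1.44, 4.58], [0.2, 2.03], [-3.05, 3.05]. Speed limits (rad/s): [2.79, 2.79, 3.14, 3.14, 3.14, 3.14, 3.14].

## Interface

Orientations are given as a unit quaternion [x, y, z, w].
In Python, from workcell import r gives the robot as it stands.
- The arm moves only by the tool carry_out, never from a script. Its argument "series" is a list of rows, each an object of numbers: "x", "y", "z": the shift along the world's x, y, z in cm; "wx", "wy", "wz": the turn, a rotation vector about the world's x, y, z in rad. In form: [{"x": .., "y": .., "z": .., "wx": .., "wy": .., "wz": ..}, ...]. A call has 1 to 12 rows; each row is the pose to reach, as a shift and turn from the pose commanded when the call began; what a row does not reach only later rows make up. A row lasts 1/8 s, in which the tool goes at most 62.5 mm and 10.7 degrees, less where a joint would pass 70% of its speed; a pose out of reach is approached as far as the arm can. A call with a gripper value outside its range is refused whole. "grip" is the opening, from 0 (shut) to 1 (fully open), set as the call begins (left out, the last holds). The fingers move at their own pace and stop on an object; "newtons" is the grip in N (left out, the last holds). Time passes only in rows, so rows that repeat a pose let the fingers close. It gives the time, the measured TCP pose, the force and the opening at its end, in the units of the state.
- r.state(): the state, without advancing time (a new reading comes with each control period).
- r.snapshot(name): name is "side" or "top"; returns the picture (384x512x3 uint8, red, green, blue); there is no depth.
- r.camera_model(name): a dict with "intrinsics" (3x3 intrinsics, pixels), "R" (3x3) and "t" (3): a world point X has camera coordinates R X + t. Camera axes: x right, y down, z forward; pixel columns grow to the right and rows downward; lengths in mm; the calibration is good to about 2 mm. A picture is of the moment at which its call begins. camera_model takes no time and is no camera call.
- r.sign_off(): hands the job in, once; it reports no verdict.
The state is a dict: "t": time; "joints": joint angles; "qd": joint speeds; "joint_torque": joint torques, N m; "ee_pos": TCP position; "tcp_rot": TCP orientation; "wrist_force": force on the tool from outside, world axes, zero at the start; "moment": the same for the moment, N m; "opening": finger opening in mm.
Only numpy, scipy, OpenCV 4.12 (cv2) and the standard library are available. Lean on these libraries where they do the work, as an engineer would, in place of code of your own. Each camera call takes 0.05 s, during which the arm holds its last target.

## Task

The gap of the small screw press is one turn too low for the pale wooden block lying beside it. Open the press by pushing the red upright handle of its hand wheel round with a fingertip, anticlockwise seen from above, through exactly one full turn, so that the handle stands where it began, then move clear. Push lightly, do not grip the handle, do not turn too far, and leave the block, the tape roll and the red wooden blank where they lie.

Things in the scene. Friction and masses are not known exactly. Their poses are not given: they have to be found in the camera images.
- press: Small grey screw press, fixed in place on four 14 mm rubber feet (the lead of the sander runs beneath): bed 110 x 160 x 16 mm, two upright posts 62 mm to either side (its own +-y), a crosshead 38 x 160 mm whose top is 121 mm above the bench (post nuts and studs to 131 mm), a steel platen under it. Origin: under the centre of the bed, on the bench top; z up; the wheel's axis is its z axis.
- press_wheel (a joint): Angle of the hand wheel in rad, growing anticlockwise seen from above; it starts anywhere between -2.5 and 2.5 and turns freely between stops at -3.2 and 10.5. At 0 the handle lies on the press's own -x side. Vertical axis, stays where it is left; moving it takes about 3 N sideways at the handle. One turn anticlockwise raises the wheel, screw and platen together by 6 mm.
- press_platen: Dark steel platen, 75 x 96 x 14 mm, hanging on the screw under the crosshead; origin at the centre of its underside, about 59 mm above the bench when the wheel's angle is 0; it rises 6 mm per turn anticlockwise.
- wheel_centre (a point): Point on the wheel's axis, in the middle of the rim's thickness, about 143 mm above the bench when the angle is 0. Rim: dark steel ring of radius 62 mm (bar 13 mm thick), three spokes; the hub and screw end rise 18 mm above this point.
- handle (a point): Point in the middle of the red upright handle (fixed to the rim, 62 mm from the axis, on one spoke). The handle is round, 20 to 25 mm thick; its red part reaches from 33 mm below this point to 33 mm above it, and the rim's centre line lies 45 mm below it.
- wood_block: Pale wooden block 45 x 90 x 30 mm lying loose on the bench; origin at the centre of its underside. To be left alone.
- tape_roll: Roll of cream masking tape 104 mm across, 25 mm high, lying loose; origin at the centre of its underside. To be left alone.
- red_blank: Reddish square wooden blank 20 x 135 x 20 mm lying loose; origin at the centre of its underside. To be left alone.

How it is judged:
By the outcome, as a careful person would: the job done as asked, in the order asked, and still so for the second after the job is handed in, with the robot touching nothing.
It also fails if it takes over 51 s, if anything falls off the work surface, if the arm or the gripper's body presses on something with over 40 N, if the wrist force passes 120 N, or if a joint passes its speed limit or range.

## Working session

There is one attempt and no reset: what is moved stays moved. The work goes in short steps, Python scripts to look and compute and a tool call to move; the robot and the scene stay as the last step left them, time stands still between calls to the robot, and variables do not carry over. Pictures are saved under pics/ and viewed, and the job is handed in when it is done.

Besides the shell and the picture viewer there is one more tool, called after "Call:" as name([rows], argument=value, ...), one row to a line, values as JSON. carry_out: Moves the arm, as the interface text tells. Its arguments: {"type":"object","properties":{"series":{"type":"array"},"grip":{"type":"number"},"newtons":{"type":"number"}},"required":["series"]}

```bash
ls; mkdir -p pics
python3 - <<'E'
from workcell import r
import cv2
for n in ("side","top"):
    cv2.imwrite(f"pics/{n}0.png", r.snapshot(n)[:,:,::-1]); m=r.camera_model(n); print(n,m)
print(r.state())
E
```

```text
pics
side {'intrinsics': array([[363.6597656 ,   0.        , 257.31762549],
       [  0.        , 363.6597656 , 193.21368723],
       [  0.        ,   0.        ,   1.        ]]), 'R': array([[ 0.37143349, -0.928399  , -0.01060443],
       [-0.77222721, -0.30257101, -0.55867336],
       [ 0.5154632 ,  0.21569903, -0.82931998]]), 't': array([ -96.81996059,  518.50377126, 1133.44540651])}
top {'intrinsics': array([[438.58421785,   0.        , 249.87944543],
       [  0.        , 438.58421785, 195.12306948],
       [  0.        ,   0.        ,   1.        ]]), 'R': array([[-0.00322558, -0.99998872, -0.00348747],
       [-0.98684114,  0.00374693, -0.1616494 ],
       [ 0.16166064,  0.00292016, -0.98684209]]), 't': array([ 101.45172713,  526.69799198, 1317.90848381])}
{'t': 0.1, 'joints': array([-1.15869307,  0.31166317,  0.01399125,  1.51291389, -0.00442387,
        1.3192366 , -0.02721695]), 'qd': array([ 0.00086362, -0.00089147, -0.00119625, -0.00240921,  0.00139368,
        0.0001581 ,  0.00086883]), 'joint_torque': array([ 7.38924791e-04, -3.80851185e+01,  1.46727450e-01, -2.31242466e+01,
        1.23912957e-02,  8.04926036e-03,  2.51362553e-05]), 'ee_pos': array([240.79666464, 493.73535447, 230.31318787]), 'tcp_rot': array([ 2.24932634e-01,  9.74373702e-01, -1.07406340e-03, -2.13273509e-04]), 'wrist_force': array([-0.26455798, -0.37925283,  0.77422054]), 'moment': array([-0.03300326, -0.00401532,  0.01179022]), 'opening': 85.62809263259804}
```

View pics/side0.png

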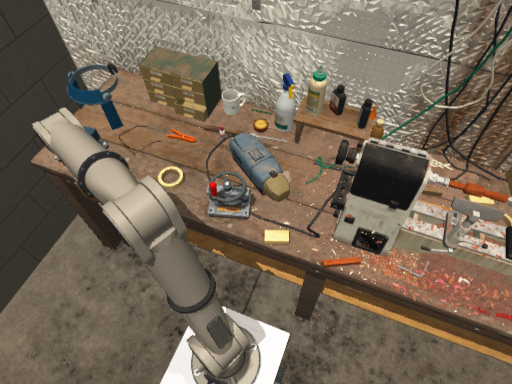

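View pics/top0.png

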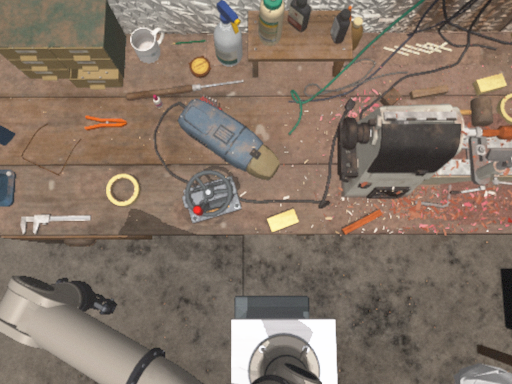

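The side view shows the press near (229,196) with the red handle near (212,188). The top view shows the wheel near (211,191) with the handle near (197,210). I'll zoom in for precise pixels.

Run:
```python
import cv2,numpy as np
s=cv2.imread("pics/side0.png");t=cv2.imread("pics/top0.png")
a=cv2.resize(s[160:235,185:285],None,fx=8,fy=8,interpolation=cv2.INTER_CUBIC)
b=cv2.resize(t[155:230,165:265],None,fx=8,fy=8,interpolation=cv2.INTER_CUBIC)
for im,x0,y0,n in((a,185,160,'s'),(b,165,155,'t')):
    for i in range(0,100,10):
        cv2.putText(im,str(x0+i),(i*8,10),0,.4,(0,255,255),1); cv2.line(im,(i*8,0),(i*8,600),(0,255,255) ,1) if 0 else None
        cv2.line(im,(i*8,12),(i*8,20),(0,255,255),1)
    for i in range(0,75,10):
        cv2.putText(im,str(y0+i),(0,i*8+4),0,.4,(0,255,0),1)
    cv2.imwrite(f"pics/z{n}0.png",im)
for im,n in((s,'s'),(t,'t')):
    b_,g,r_=[im[:,:,i].astype(int) for i in range(3)]
    m=((r_>120)&(g<60)&(b_<60)).astype(np.uint8)
    k,l,st,c=cv2.connectedComponentsWithStats(m)
    for i in range(1,k):
        if st[i,4]>15: print(n,st[i],c[i])
```

```text
s [209 182   7  14  55] [212.14545455 187.05454545]
s [470 192  15   4  21] [477.42857143 193.28571429]
s [478 307   9   6  23] [481.43478261 310.34782609]
s [496 313  16   8  57] [504.36842105 315.8245614 ]
t [194 206   8   9  60] [197.45       209.86666667]
```

View pics/zs0.png

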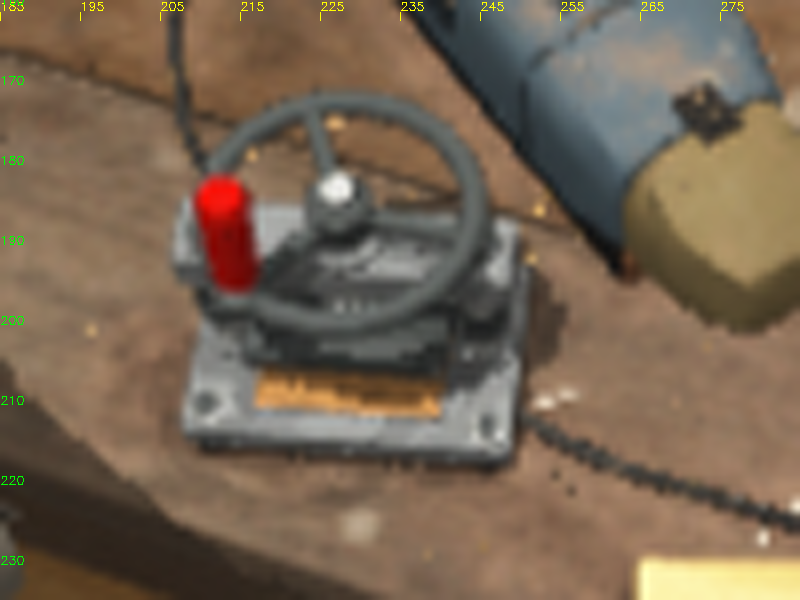

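View pics/zt0.png

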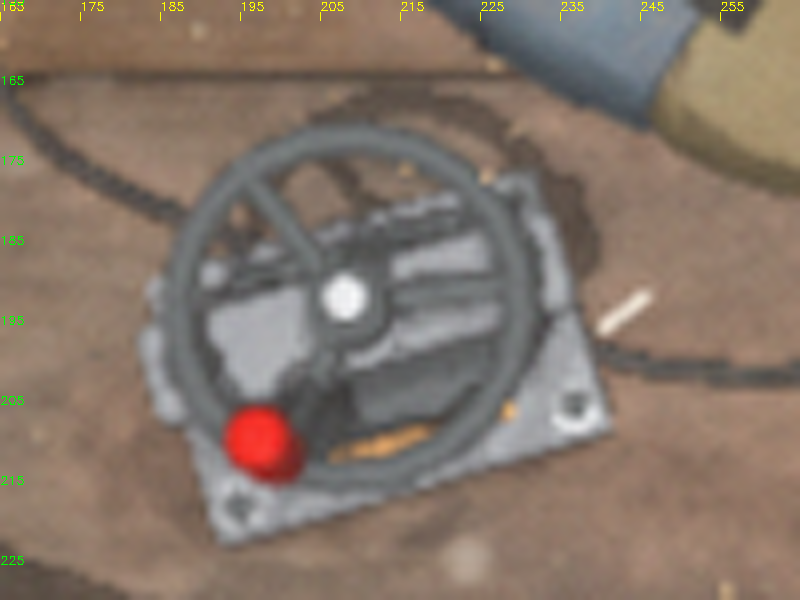

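```bash
cat > h.py <<'E'
import numpy as np,cv2
from workcell import r
C={n:r.camera_model(n) for n in("side","top")}
P={n:c["intrinsics"]@np.c_[c["R"],c["t"]] for n,c in C.items()}
def tri(ps,pt):
    X=cv2.triangulatePoints(P["side"],P["top"],np.array(ps,float).reshape(2,1),np.array(pt,float).reshape(2,1))[:,0];X=X[:3]/X[3]
    return X,proj("side",X)-ps,proj("top",X)-pt
def proj(n,X):
    q=P[n]@np.r_[X,1]; return q[:2]/q[2]
def atz(n,p,z):
    c=C[n]; d=c["R"].T@np.linalg.solve(c["intrinsics"],[p[0],p[1],1]); o=-c["R"].T@c["t"]
    return o+d*(z-o[2])/d[2]
E
python3 - <<'E'
from h import *
np.set_printoptions(precision=1,suppress=True)
f=lambda x,y,x0,y0:((x+.5)/8-.5+x0,(y+.5)/8-.5+y0)
S=lambda x,y:f(x,y,185,160);T=lambda x,y:f(x,y,165,155)
print("hub top",*tri(S(337,186),T(344,298)))
print("handle top",*tri(S(221,188),T(257,437)))
for n,F,z in(("side",S,0),("top",T,0)):print(n,[atz(n,F(*p),30) for p in ([(206,404),(488,428)] if n=="side" else [(238,506),(575,407)])])
# rim fit: find center with pixel outer extents
from scipy.optimize import least_squares
o=dict(top=[T(*p) for p in[(165,310),(350,124),(541,300),(480,440),(222,180),(478,170),(350,493)]],side=[S(*p) for p in[(350,90),(491,220),(455,140),(450,282),(350,333)]])
def res(c):
    out=[]
    a=np.linspace(0,2*np.pi,721)
    for n in o:
        ring=c[:,None]+68.5*np.array([np.cos(a),np.sin(a),0*a])
        q=P[n]@np.r_[ring,np.ones((1,721))];q=(q[:2]/q[2]).T
        hull=q.astype(np.float32).reshape(-1,1,2)
        out+=[cv2.pointPolygonTest(hull,(float(p[0]),float(p[1])),True) for p in o[n]]
    return np.array(out)
s=least_squares(res,np.array([430,100,143.]));print("rim",s.x,s.fun)
E
```

```text
hub top [517.4 219.5 161.4] [ 0.2 -0. ] [-0.1  0.1]
handle top [459.7 241.7 223.8] [ 0.2 -0. ] [-0.1  0.1]
side [array([458.1, 274.1,  30. ]), array([495.5, 142.2,  30. ])]
top [array([458.4, 272.6,  30. ]), array([496.7, 141.7,  30. ])]
rim [546.  102.5 144.8] [-40.6 -18.8   4.9 -12.2 -33.   -1.8 -28.6 -18.7   4.6  -4.6  -1.2 -15.2]
```

Run:
```python
from h import *
np.set_printoptions(precision=2,suppress=True)
f=lambda x,y,x0,y0:((x+.5)/8-.5+x0,(y+.5)/8-.5+y0)
S=lambda x,y:f(x,y,185,160);T=lambda x,y:f(x,y,165,155)
from scipy.optimize import least_squares
o=dict(top=[T(*p) for p in[(165,310),(350,124),(541,300),(480,440),(222,180),(478,170),(350,493)]],side=[S(*p) for p in[(350,90),(491,220),(455,140),(450,282),(350,333)]])
a=np.linspace(0,2*np.pi,181)
def res(c):
    out=[]
    for n in o:
        ring=c[:,None]+68.5*np.array([np.cos(a),np.sin(a),0*a])
        q=P[n]@np.r_[ring,np.ones((1,181))];q=(q[:2]/q[2]).T
        out+=[cv2.pointPolygonTest((q*64).astype(np.float32).reshape(-1,1,2),(p[0]*64,p[1]*64),True)/64 for p in o[n]]
    return np.array(out)
s=least_squares(res,np.array([517,219,143.]),diff_step=1e-3);print("rim",s.x,s.fun)
th=np.arctan2(241.7-219.5,459.7-517.4);print(th)
for d in (0,.35,.45,.6,.8):print(d,np.array([517.4,219.5])+62*np.array([np.cos(th-d),np.sin(th-d)]))
print(r.state()["ee_pos"])
```

```text
rim [516.97 219.14 143.14] [ 0.81  0.24 -0.19  0.4   0.74  0.03  0.62 -0.11 -0.03  1.05  1.05  0.34]
2.7743026892413796
0 [459.54 241.76]
0.35 [470.68 260.26]
0.45 [474.98 264.72]
0.6 [482.21 270.55]
0.8 [493.06 276.52]
[240.8  493.74 230.31]
```

Call:
carry_out([
  {"x":0,"y":0,"z":2},
  {"x":2,"y":-2,"z":4},
  {"x":5,"y":-4,"z":4},
  {"x":8,"y":-7,"z":4},
  {"x":11,"y":-10,"z":4},
  {"x":14,"y":-12.5,"z":4},
  {"x":17,"y":-15,"z":4},
  {"x":20,"y":-17.5,"z":4},
  {"x":22.5,"y":-19.5,"z":4},
  {"x":24.5,"y":-21,"z":4},
  {"x":25.5,"y":-21.6,"z":4},
  {"x":25.5,"y":-21.6,"z":4},
], grip=0, newtons=20)

```text
invalid input at $.series[0]: expected keys x, y, z, wx, wy, wz
```

Run:
```python
from h import *
np.set_printoptions(precision=2,suppress=True)
s=r.state();print({k:s[k] for k in("t","joints","ee_pos","tcp_rot","wrist_force","opening")})
a=cv2.resize(r.snapshot("side")[110:235,150:300],None,fx=5,fy=4.8)[:,:,::-1];cv2.imwrite("pics/s1.png",a)
```

```text
{'t': 0.1, 'joints': array([-1.16,  0.31,  0.01,  1.51, -0.  ,  1.32, -0.03]), 'ee_pos': array([240.8 , 493.74, 230.31]), 'tcp_rot': array([ 0.22,  0.97, -0.  , -0.  ]), 'wrist_force': array([-0.26, -0.38,  0.77]), 'opening': 85.62809263259804}
```

View pics/s1.png

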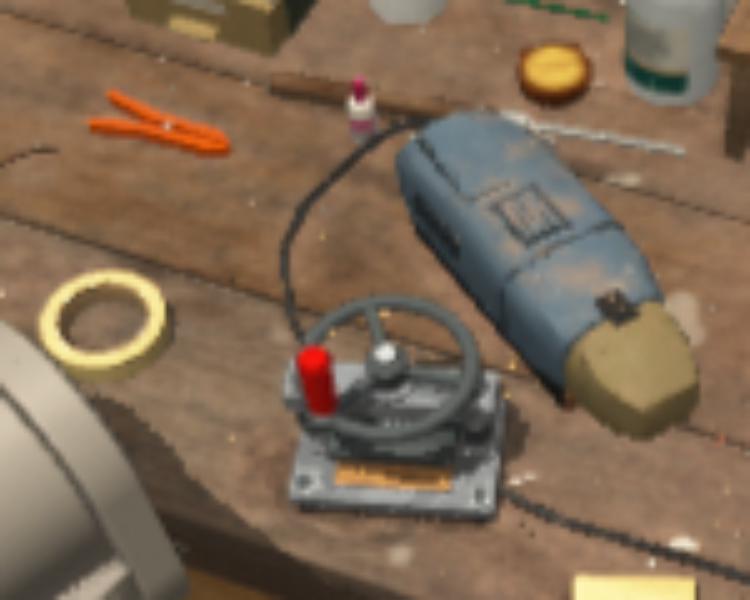

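The call was refused because every row needs all six keys, so nothing moved; the picture shows the same scene, with the handle still at its start. I'll send it again with all the keys.

Call:
carry_out([
  {"x":0,"y":0,"z":2,"wx":0,"wy":0,"wz":0},
  {"x":2,"y":-2,"z":4,"wx":0,"wy":0,"wz":0},
  {"x":5,"y":-4,"z":4,"wx":0,"wy":0,"wz":0},
  {"x":8,"y":-7,"z":4,"wx":0,"wy":0,"wz":0},
  {"x":11,"y":-10,"z":4,"wx":0,"wy":0,"wz":0},
  {"x":14,"y":-12.5,"z":4,"wx":0,"wy":0,"wz":0},
  {"x":17,"y":-15,"z":4,"wx":0,"wy":0,"wz":0},
  {"x":20,"y":-17.5,"z":4,"wx":0,"wy":0,"wz":0},
  {"x":22.5,"y":-19.5,"z":4,"wx":0,"wy":0,"wz":0},
  {"x":24.5,"y":-21,"z":4,"wx":0,"wy":0,"wz":0},
  {"x":25.5,"y":-21.6,"z":4,"wx":0,"wy":0,"wz":0},
  {"x":25.5,"y":-21.6,"z":4,"wx":0,"wy":0,"wz":0},
], grip=0, newtons=20)

```text
t: 1.65
ee_pos: [496.2, 278.1, 270.9]
tcp_rot: [0.225, 0.974, -0.0, -0.0]
wrist_force: [-0.6, -0.5, 0.7]
opening: -0.5
```

Run:
```python
from h import *
np.set_printoptions(precision=2,suppress=True)
s=r.state();print({k:s[k] for k in("t","joints","ee_pos","tcp_rot","wrist_force","opening")})
a=cv2.resize(r.snapshot("side")[110:235,150:300],None,fx=5,fy=4.8)[:,:,::-1];cv2.imwrite("pics/s2.png",a)
```

```text
{'t': 1.65, 'joints': array([-0.69,  0.33,  0.2 ,  1.39, -0.07,  1.43,  0.63]), 'ee_pos': array([496.18, 278.12, 270.89]), 'tcp_rot': array([ 0.23,  0.97, -0.  , -0.  ]), 'wrist_force': array([-0.61, -0.49,  0.72]), 'opening': -0.4582773631987547}
```

View pics/s2.png

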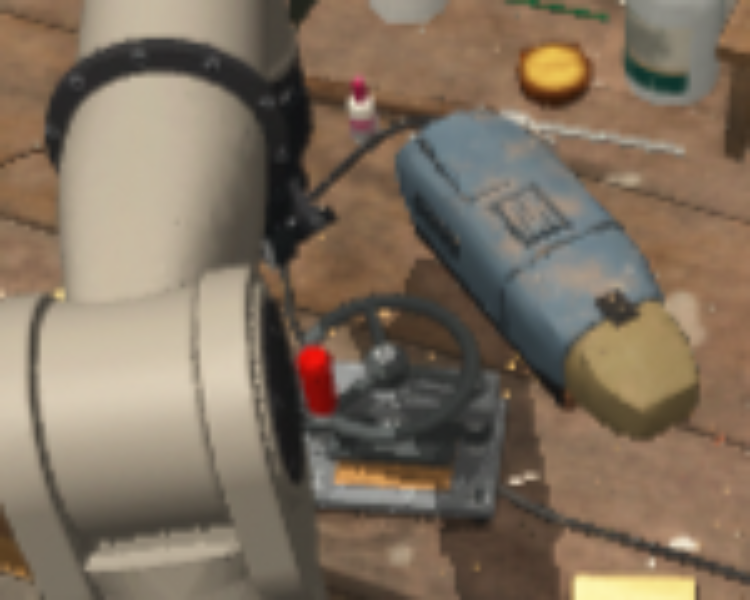

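Call:
carry_out([
  {"x":0,"y":0,"z":-2,"wx":0,"wy":0,"wz":0},
  {"x":0,"y":0,"z":-4.5,"wx":0,"wy":0,"wz":0},
  {"x":0,"y":0,"z":-7,"wx":0,"wy":0,"wz":0},
  {"x":0,"y":0,"z":-8.6,"wx":0,"wy":0,"wz":0},
  {"x":0,"y":0,"z":-8.6,"wx":0,"wy":0,"wz":0},
  {"x":0,"y":0,"z":-8.6,"wx":0,"wy":0,"wz":0},
])

```text
t: 2.45
ee_pos: [496.5, 279.0, 186.4]
tcp_rot: [0.225, 0.974, 0.001, 0.001]
wrist_force: [0.1, -0.3, -0.8]
opening: -0.5
```

Run:
```python
from h import *
np.set_printoptions(precision=2,suppress=True)
s=r.state();print({k:s[k] for k in("t","joints","ee_pos","tcp_rot","wrist_force","opening")})
a=cv2.resize(r.snapshot("side")[135:235,170:270],None,fx=6,fy=6)[:,:,::-1];cv2.imwrite("pics/s3.png",a)
a=cv2.resize(r.snapshot("top")[135:235,160:260],None,fx=6,fy=6)[:,:,::-1];cv2.imwrite("pics/t3.png",a)
c=np.array([517.2,219.3]);b=np.array([496.1,278.4])
th=np.arctan2(241.7-219.5,459.7-517.4)
for d in (.7,.6,.55,.5,.45,.4,.35,.3): print(d,(c+62*np.array([np.cos(th-d),np.sin(th-d)])-b)/10)
```

```text
{'t': 2.45, 'joints': array([-0.69,  0.38,  0.2 ,  1.54, -0.08,  1.23,  0.64]), 'ee_pos': array([496.5 , 279.05, 186.35]), 'tcp_rot': array([0.22, 0.97, 0.  , 0.  ]), 'wrist_force': array([ 0.13, -0.34, -0.77]), 'opening': -0.4811012133574685}
0.7 [-0.88 -0.48]
0.6 [-1.41 -0.81]
0.55 [-1.66 -0.99]
0.5 [-1.9  -1.18]
0.45 [-2.13 -1.39]
0.4 [-2.35 -1.61]
0.35 [-2.56 -1.83]
0.3 [-2.76 -2.07]
```

View pics/s3.png

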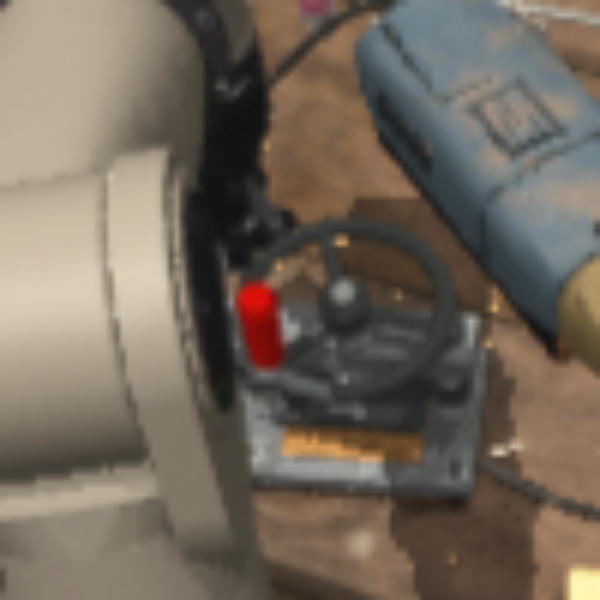

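View pics/t3.png

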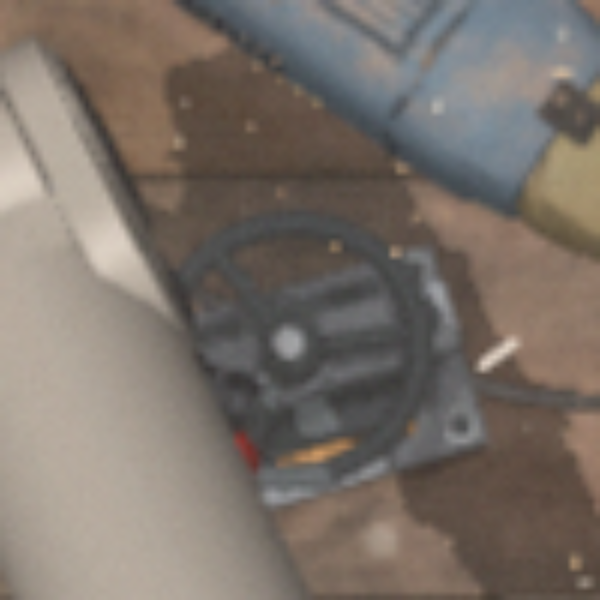

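The side view shows the handle still standing at crop (262,325), with the shut fingers behind it at about (270,225), over the rim. Next I'll creep in to find the contact.

Call:
carry_out([
  {"x":-0.5,"y":-0.3,"z":0,"wx":0,"wy":0,"wz":0},
  {"x":-0.9,"y":-0.5,"z":0,"wx":0,"wy":0,"wz":0},
  {"x":-1.2,"y":-0.65,"z":0,"wx":0,"wy":0,"wz":0},
  {"x":-1.4,"y":-0.8,"z":0,"wx":0,"wy":0,"wz":0},
  {"x":-1.65,"y":-1.0,"z":0,"wx":0,"wy":0,"wz":0},
  {"x":-1.65,"y":-1.0,"z":0,"wx":0,"wy":0,"wz":0},
])

```text
t: 3.3
ee_pos: [479.5, 268.2, 185.3]
tcp_rot: [0.225, 0.974, -0.0, -0.0]
wrist_force: [0.5, -1.4, -0.9]
opening: -0.1
```

```bash
cat > st.py <<'E'
from h import *
import sys
np.set_printoptions(precision=2,suppress=True)
s=r.state();print({k:s[k] for k in("t","joints","ee_pos","tcp_rot","wrist_force","moment")})
E
cat > sn.py <<'E'
from h import *
import sys
k=sys.argv[1]
s=r.snapshot("side")
a=cv2.resize(s[135:235,170:270],None,fx=6,fy=6)[:,:,::-1];cv2.imwrite(f"pics/s{k}.png",a)
im=s.astype(int);m=((im[:,:,0]>120)&(im[:,:,1]<60)&(im[:,:,2]<60)).astype(np.uint8);m[:,300:]=0
n,l,st,c=cv2.connectedComponentsWithStats(m);print([(st[i],c[i]) for i in range(1,n) if st[i,4]>8])
E
python3 st.py;python3 sn.py 4
```

```text
{'t': 3.3, 'joints': array([-0.69,  0.34,  0.2 ,  1.59, -0.07,  1.21,  0.64]), 'ee_pos': array([479.46, 268.15, 185.31]), 'tcp_rot': array([ 0.23,  0.97, -0.  , -0.  ]), 'wrist_force': array([ 0.49, -1.4 , -0.91]), 'moment': array([-0.03,  0.02,  0.01])}
[(array([209, 183,   7,  13,  49], dtype=int32), array([211.95918367, 188.24489796]))]
```

View pics/s4.png

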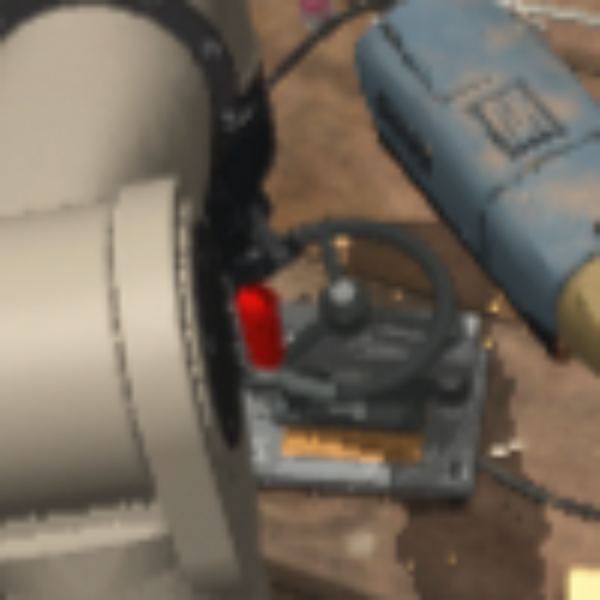

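Call:
carry_out([
  {"x":-0.12,"y":-0.1,"z":0,"wx":0,"wy":0,"wz":0},
  {"x":-0.24,"y":-0.2,"z":0,"wx":0,"wy":0,"wz":0},
  {"x":-0.24,"y":-0.2,"z":0,"wx":0,"wy":0,"wz":0},
])

```text
t: 3.72
ee_pos: [477.1, 266.3, 185.3]
tcp_rot: [0.225, 0.974, -0.0, 0.0]
wrist_force: [-0.4, 0.4, -0.2]
opening: -0.1
```

```bash
python3 st.py;python3 sn.py 5
```

```text
{'t': 3.725, 'joints': array([-0.69,  0.33,  0.2 ,  1.6 , -0.07,  1.21,  0.64]), 'ee_pos': array([477.14, 266.27, 185.3 ]), 'tcp_rot': array([ 0.22,  0.97, -0.  ,  0.  ]), 'wrist_force': array([-0.38,  0.45, -0.23]), 'moment': array([ 0.07, -0.02, -0.  ])}
[(array([209, 183,   6,  13,  44], dtype=int32), array([211.95454545, 188.68181818]))]
```

View pics/s5.png

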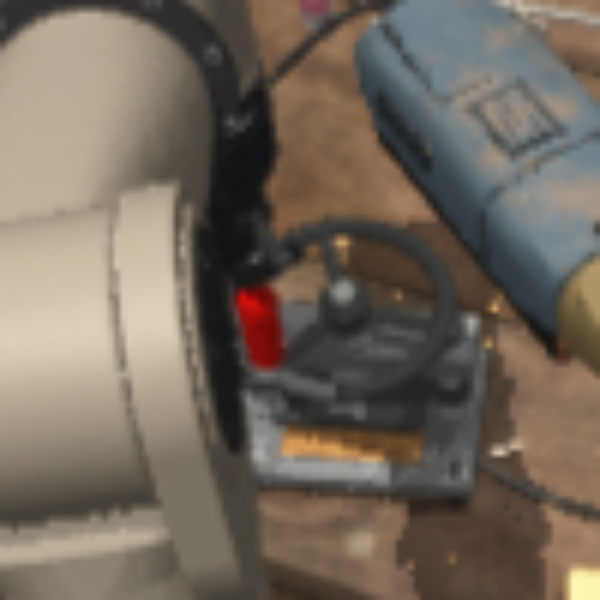

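The handle is unmoved (gripper partly shades it) and there is no contact yet. I'll continue in small steps.

Call:
carry_out([
  {"x":-0.1,"y":-0.1,"z":0,"wx":0,"wy":0,"wz":0},
  {"x":-0.13,"y":-0.13,"z":0,"wx":0,"wy":0,"wz":0},
  {"x":-0.13,"y":-0.13,"z":0,"wx":0,"wy":0,"wz":0},
])

```text
t: 4.15
ee_pos: [475.9, 265.0, 185.3]
tcp_rot: [0.225, 0.974, 0.0, 0.0]
wrist_force: [0.9, -0.1, -0.0]
opening: 0.1
```

Call:
carry_out([
  {"x":-0.1,"y":-0.1,"z":0,"wx":0,"wy":0,"wz":0},
  {"x":-0.13,"y":-0.13,"z":0,"wx":0,"wy":0,"wz":0},
  {"x":-0.13,"y":-0.13,"z":0,"wx":0,"wy":0,"wz":0},
])

```text
t: 4.53
ee_pos: [475.1, 264.3, 185.5]
tcp_rot: [0.225, 0.974, 0.001, 0.001]
wrist_force: [2.2, 1.6, -0.9]
opening: -0.2
```

```bash
python3 st.py;python3 sn.py 6
```

```text
{'t': 4.525, 'joints': array([-0.69,  0.33,  0.2 ,  1.61, -0.07,  1.21,  0.64]), 'ee_pos': array([475.1 , 264.28, 185.48]), 'tcp_rot': array([0.22, 0.97, 0.  , 0.  ]), 'wrist_force': array([ 2.25,  1.65, -0.92]), 'moment': array([ 0.33, -0.44,  0.01])}
[(array([209, 184,   6,  12,  41], dtype=int32), array([211.95121951, 189.02439024]))]
```

View pics/s6.png

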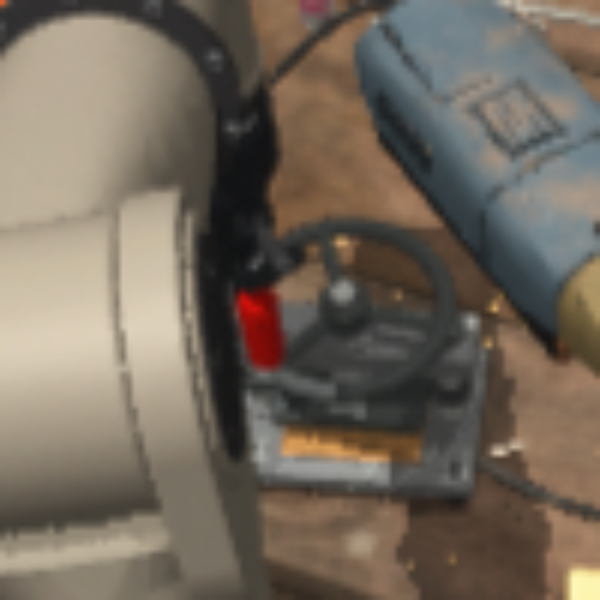

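Contact shows: force (2.2, 1.6) N at commanded (474.6, 263.8). With a fixed tool orientation, bringing the finger back to this same point after a full circle leaves the handle where it began. I'll tabulate the circle.

Run:
```python
import numpy as np
c=np.array([517.2,219.3]);p0=np.array([474.6,263.8]);v=p0-c
Rr=np.hypot(*v);f0=np.arctan2(v[1],v[0]);print(Rr,np.degrees(f0))
pt=lambda a:np.round((c+Rr*np.array([np.cos(f0+a),np.sin(f0+a)]))/10,2)
base=pt(0)
for k in range(10):
    rows=[]
    for j in range(1,13):
        d=pt(np.radians(36*k+3*j))-base; rows.append('{"x": %.2f, "y": %.2f, "z": %.2f}'%(d[0],d[1],.005*j))
    base=base+d; print(k,base,", ".join(rows))
```

```text
61.6036524891179 133.75034766192772
0 [45.66 23.03] {"x": -0.23, "y": -0.23, "z": 0.01}, {"x": -0.44, "y": -0.47, "z": 0.01}, {"x": -0.64, "y": -0.72, "z": 0.01}, {"x": -0.83, "y": -0.98, "z": 0.02}, {"x": -1.01, "y": -1.25, "z": 0.03}, {"x": -1.17, "y": -1.53, "z": 0.03}, {"x": -1.31, "y": -1.82, "z": 0.04}, {"x": -1.44, "y": -2.12, "z": 0.04}, {"x": -1.56, "y": -2.42, "z": 0.04}, {"x": -1.65, "y": -2.73, "z": 0.05}, {"x": -1.74, "y": -3.04, "z": 0.06}, {"x": -1.80, "y": -3.35, "z": 0.06}
1 [46.17 19.25] {"x": -0.05, "y": -0.32, "z": 0.01}, {"x": -0.08, "y": -0.64, "z": 0.01}, {"x": -0.10, "y": -0.97, "z": 0.01}, {"x": -0.10, "y": -1.29, "z": 0.02}, {"x": -0.08, "y": -1.61, "z": 0.03}, {"x": -0.04, "y": -1.93, "z": 0.03}, {"x": 0.01, "y": -2.25, "z": 0.04}, {"x": 0.08, "y": -2.56, "z": 0.04}, {"x": 0.16, "y": -2.88, "z": 0.04}, {"x": 0.26, "y": -3.18, "z": 0.05}, {"x": 0.38, "y": -3.48, "z": 0.06}, {"x": 0.51, "y": -3.78, "z": 0.06}
2 [48.8 16.5] {"x": 0.15, "y": -0.28, "z": 0.01}, {"x": 0.31, "y": -0.56, "z": 0.01}, {"x": 0.49, "y": -0.83, "z": 0.01}, {"x": 0.68, "y": -1.09, "z": 0
[... 2703 characters left out ...]
82, "y": 0.63, "z": 0.03}, {"x": -2.14, "y": 0.68, "z": 0.04}, {"x": -2.46, "y": 0.71, "z": 0.04}, {"x": -2.79, "y": 0.73, "z": 0.04}, {"x": -3.11, "y": 0.73, "z": 0.05}, {"x": -3.43, "y": 0.71, "z": 0.06}, {"x": -3.75, "y": 0.67, "z": 0.06}
9 [47.46 26.38] {"x": -0.32, "y": -0.05, "z": 0.01}, {"x": -0.63, "y": -0.12, "z": 0.01}, {"x": -0.95, "y": -0.20, "z": 0.01}, {"x": -1.25, "y": -0.30, "z": 0.02}, {"x": -1.55, "y": -0.42, "z": 0.03}, {"x": -1.85, "y": -0.55, "z": 0.03}, {"x": -2.13, "y": -0.70, "z": 0.04}, {"x": -2.41, "y": -0.86, "z": 0.04}, {"x": -2.68, "y": -1.04, "z": 0.04}, {"x": -2.94, "y": -1.23, "z": 0.05}, {"x": -3.19, "y": -1.43, "z": 0.06}, {"x": -3.43, "y": -1.65, "z": 0.06}
```

Call:
carry_out([
  {"x":-0.23,"y":-0.23,"z":0.01,"wx":0,"wy":0,"wz":0},
  {"x":-0.44,"y":-0.47,"z":0.01,"wx":0,"wy":0,"wz":0},
  {"x":-0.64,"y":-0.72,"z":0.01,"wx":0,"wy":0,"wz":0},
  {"x":-0.83,"y":-0.98,"z":0.02,"wx":0,"wy":0,"wz":0},
  {"x":-1.01,"y":-1.25,"z":0.03,"wx":0,"wy":0,"wz":0},
  {"x":-1.17,"y":-1.53,"z":0.03,"wx":0,"wy":0,"wz":0},
  {"x":-1.31,"y":-1.82,"z":0.04,"wx":0,"wy":0,"wz":0},
  {"x":-1.44,"y":-2.12,"z":0.04,"wx":0,"wy":0,"wz":0},
  {"x":-1.56,"y":-2.42,"z":0.04,"wx":0,"wy":0,"wz":0},
  {"x":-1.65,"y":-2.73,"z":0.05,"wx":0,"wy":0,"wz":0},
  {"x":-1.74,"y":-3.04,"z":0.06,"wx":0,"wy":0,"wz":0},
  {"x":-1.8,"y":-3.35,"z":0.06,"wx":0,"wy":0,"wz":0},
])

```text
t: 6.08
ee_pos: [456.1, 230.2, 185.7]
tcp_rot: [0.225, 0.974, -0.0, -0.0]
wrist_force: [1.9, 3.2, -0.2]
opening: 0.1
```

```bash
python3 st.py;python3 sn.py 7
```

```text
{'t': 6.075, 'joints': array([-0.67,  0.26,  0.21,  1.7 , -0.06,  1.19,  0.67]), 'ee_pos': array([456.08, 230.22, 185.73]), 'tcp_rot': array([ 0.22,  0.97, -0.  , -0.  ]), 'wrist_force': array([ 1.89,  3.21, -0.22]), 'moment': array([ 0.55, -0.34,  0.05])}
[(array([221, 196,   4,   4,  12], dtype=int32), array([222.58333333, 197.58333333]))]
```

View pics/s7.png

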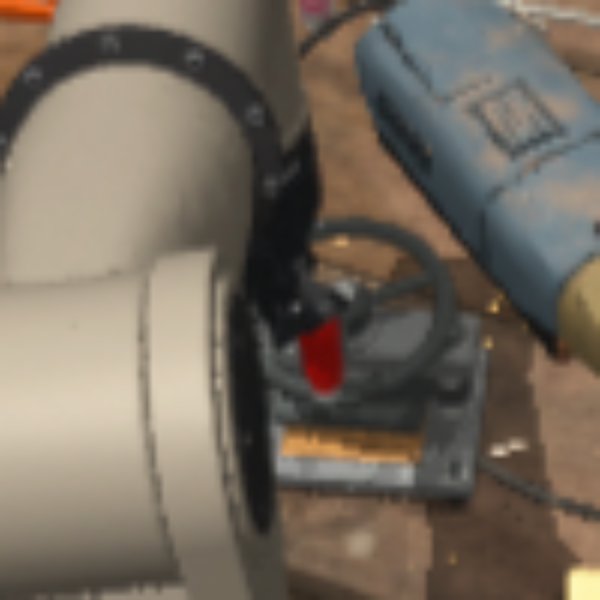

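The handle, now at crop (322,360), turns ahead of the fingertip at about 3.7 N. I'll carry on round.

Call:
carry_out([
  {"x":-0.05,"y":-0.32,"z":0.01,"wx":0,"wy":0,"wz":0},
  {"x":-0.08,"y":-0.64,"z":0.01,"wx":0,"wy":0,"wz":0},
  {"x":-0.1,"y":-0.97,"z":0.01,"wx":0,"wy":0,"wz":0},
  {"x":-0.1,"y":-1.29,"z":0.02,"wx":0,"wy":0,"wz":0},
  {"x":-0.08,"y":-1.61,"z":0.03,"wx":0,"wy":0,"wz":0},
  {"x":-0.04,"y":-1.93,"z":0.03,"wx":0,"wy":0,"wz":0},
  {"x":0.01,"y":-2.25,"z":0.04,"wx":0,"wy":0,"wz":0},
  {"x":0.08,"y":-2.56,"z":0.04,"wx":0,"wy":0,"wz":0},
  {"x":0.16,"y":-2.88,"z":0.04,"wx":0,"wy":0,"wz":0},
  {"x":0.26,"y":-3.18,"z":0.05,"wx":0,"wy":0,"wz":0},
  {"x":0.38,"y":-3.48,"z":0.06,"wx":0,"wy":0,"wz":0},
  {"x":0.51,"y":-3.78,"z":0.06,"wx":0,"wy":0,"wz":0},
])

```text
t: 7.62
ee_pos: [461.7, 192.4, 186.6]
tcp_rot: [0.225, 0.974, 0.0, -0.0]
wrist_force: [-0.0, 3.4, -0.7]
opening: 0.2
```

```bash
python3 st.py;python3 sn.py 8
```

```text
{'t': 7.625, 'joints': array([-0.62,  0.24,  0.23,  1.72, -0.06,  1.18,  0.74]), 'ee_pos': array([461.75, 192.38, 186.57]), 'tcp_rot': array([ 0.22,  0.97,  0.  , -0.  ]), 'wrist_force': array([-0.04,  3.41, -0.66]), 'moment': array([ 0.7 ,  0.03, -0.04])}
[]
```

View pics/s8.png

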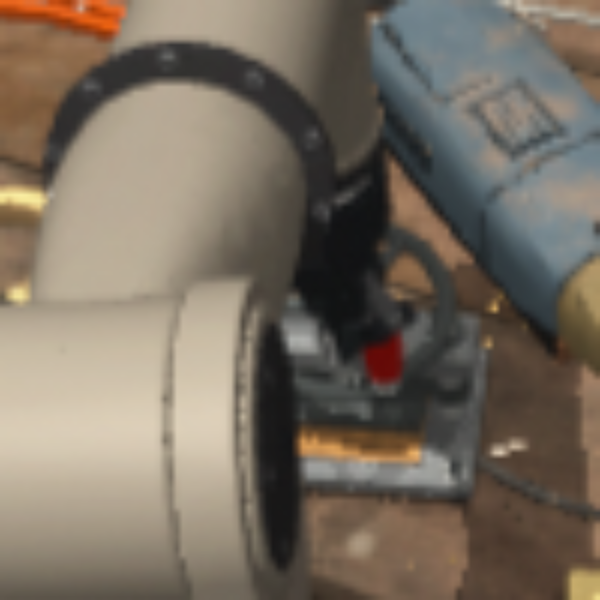

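The handle is at crop (383,360), still just ahead of the finger, at 3.4 N.

Call:
carry_out([
  {"x":0.15,"y":-0.28,"z":0.01,"wx":0,"wy":0,"wz":0},
  {"x":0.31,"y":-0.56,"z":0.01,"wx":0,"wy":0,"wz":0},
  {"x":0.49,"y":-0.83,"z":0.01,"wx":0,"wy":0,"wz":0},
  {"x":0.68,"y":-1.09,"z":0.02,"wx":0,"wy":0,"wz":0},
  {"x":0.88,"y":-1.34,"z":0.03,"wx":0,"wy":0,"wz":0},
  {"x":1.1,"y":-1.58,"z":0.03,"wx":0,"wy":0,"wz":0},
  {"x":1.33,"y":-1.81,"z":0.04,"wx":0,"wy":0,"wz":0},
  {"x":1.57,"y":-2.02,"z":0.04,"wx":0,"wy":0,"wz":0},
  {"x":1.82,"y":-2.22,"z":0.04,"wx":0,"wy":0,"wz":0},
  {"x":2.08,"y":-2.41,"z":0.05,"wx":0,"wy":0,"wz":0},
  {"x":2.35,"y":-2.59,"z":0.06,"wx":0,"wy":0,"wz":0},
  {"x":2.63,"y":-2.75,"z":0.06,"wx":0,"wy":0,"wz":0},
])

```text
t: 9.18
ee_pos: [488.1, 165.1, 187.2]
tcp_rot: [0.225, 0.974, 0.0, -0.0]
wrist_force: [-1.9, 3.1, -0.3]
opening: 0.2
```

```bash
python3 st.py;python3 sn.py 9
```

```text
{'t': 9.175, 'joints': array([-0.56,  0.27,  0.25,  1.69, -0.07,  1.19,  0.83]), 'ee_pos': array([488.1 , 165.14, 187.19]), 'tcp_rot': array([ 0.22,  0.97,  0.  , -0.  ]), 'wrist_force': array([-1.91,  3.06, -0.26]), 'moment': array([0.68, 0.42, 0.03])}
[]
```

View pics/s9.png

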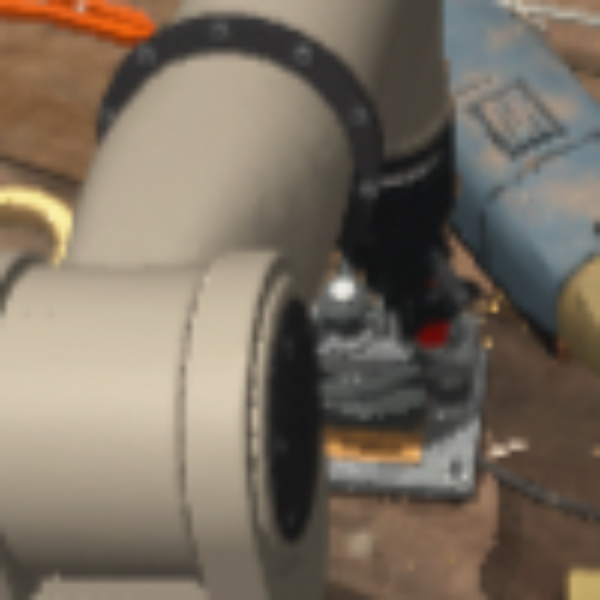

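The handle shows at crop (434,332), mostly hidden by the finger, and the force is still about 3.6 N.

Call:
carry_out([
  {"x":0.29,"y":-0.14,"z":0.01,"wx":0,"wy":0,"wz":0},
  {"x":0.59,"y":-0.27,"z":0.01,"wx":0,"wy":0,"wz":0},
  {"x":0.89,"y":-0.39,"z":0.01,"wx":0,"wy":0,"wz":0},
  {"x":1.2,"y":-0.48,"z":0.02,"wx":0,"wy":0,"wz":0},
  {"x":1.51,"y":-0.57,"z":0.03,"wx":0,"wy":0,"wz":0},
  {"x":1.82,"y":-0.63,"z":0.03,"wx":0,"wy":0,"wz":0},
  {"x":2.14,"y":-0.68,"z":0.04,"wx":0,"wy":0,"wz":0},
  {"x":2.46,"y":-0.71,"z":0.04,"wx":0,"wy":0,"wz":0},
  {"x":2.79,"y":-0.73,"z":0.04,"wx":0,"wy":0,"wz":0},
  {"x":3.11,"y":-0.73,"z":0.05,"wx":0,"wy":0,"wz":0},
  {"x":3.43,"y":-0.71,"z":0.06,"wx":0,"wy":0,"wz":0},
  {"x":3.75,"y":-0.67,"z":0.06,"wx":0,"wy":0,"wz":0},
])

```text
t: 10.72
ee_pos: [525.1, 158.8, 187.5]
tcp_rot: [0.225, 0.974, 0.0, -0.001]
wrist_force: [-4.0, 2.1, -0.2]
opening: -0.3
```

```bash
python3 st.py;python3 sn.py 10
```

```text
{'t': 10.725, 'joints': array([-0.52,  0.34,  0.26,  1.59, -0.09,  1.22,  0.87]), 'ee_pos': array([525.14, 158.75, 187.53]), 'tcp_rot': array([ 0.22,  0.97,  0.  , -0.  ]), 'wrist_force': array([-3.95,  2.14, -0.24]), 'moment': array([0.5 , 0.88, 0.05])}
[]
```

View pics/s10.png

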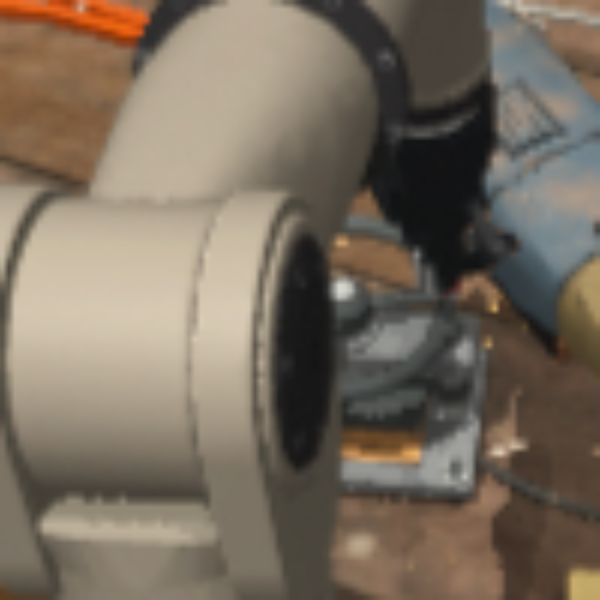

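The handle is now hidden behind the gripper. The force is 4.5 N while the finger's corner passes over, and it's still being pushed ahead, so I'll continue.

Call:
carry_out([
  {"x":0.32,"y":0.05,"z":0.01,"wx":0,"wy":0,"wz":0},
  {"x":0.63,"y":0.12,"z":0.01,"wx":0,"wy":0,"wz":0},
  {"x":0.95,"y":0.2,"z":0.01,"wx":0,"wy":0,"wz":0},
  {"x":1.25,"y":0.3,"z":0.02,"wx":0,"wy":0,"wz":0},
  {"x":1.55,"y":0.42,"z":0.03,"wx":0,"wy":0,"wz":0},
  {"x":1.85,"y":0.55,"z":0.03,"wx":0,"wy":0,"wz":0},
  {"x":2.13,"y":0.7,"z":0.04,"wx":0,"wy":0,"wz":0},
  {"x":2.41,"y":0.86,"z":0.04,"wx":0,"wy":0,"wz":0},
  {"x":2.68,"y":1.04,"z":0.04,"wx":0,"wy":0,"wz":0},
  {"x":2.94,"y":1.23,"z":0.05,"wx":0,"wy":0,"wz":0},
  {"x":3.19,"y":1.43,"z":0.06,"wx":0,"wy":0,"wz":0},
  {"x":3.43,"y":1.65,"z":0.06,"wx":0,"wy":0,"wz":0},
])

```text
t: 12.28
ee_pos: [560.3, 174.3, 188.4]
tcp_rot: [0.225, 0.974, -0.0, 0.0]
wrist_force: [-2.6, -2.4, 0.0]
opening: 0.5
```

```bash
python3 st.py;python3 sn.py 11;python3 - <<'E'
from h import *
cv2.imwrite("pics/t11.png",cv2.resize(r.snapshot("top")[135:235,160:260],None,fx=6,fy=6)[:,:,::-1])
E
```

```text
{'t': 12.275, 'joints': array([-0.51,  0.42,  0.26,  1.48, -0.11,  1.26,  0.87]), 'ee_pos': array([560.33, 174.35, 188.44]), 'tcp_rot': array([ 0.23,  0.97, -0.  ,  0.  ]), 'wrist_force': array([-2.61, -2.44,  0.02]), 'moment': array([-0.31,  0.58, -0.  ])}
[(array([235, 165,   4,  11,  20], dtype=int32), array([236.85, 170.25]))]
```

View pics/s11.png

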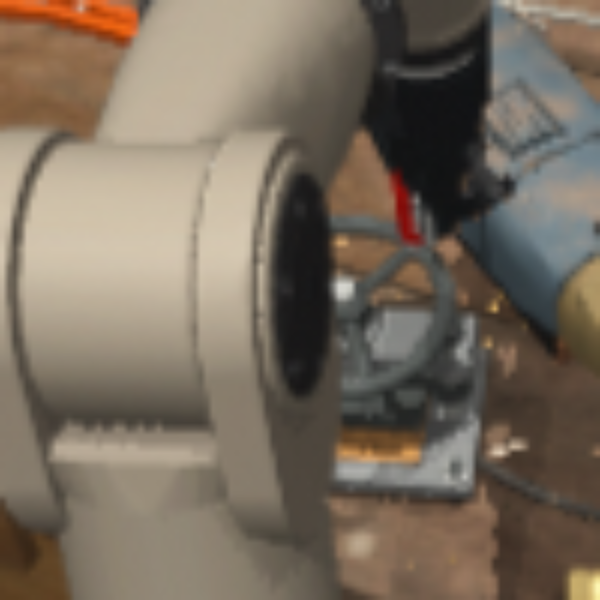

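View pics/t11.png

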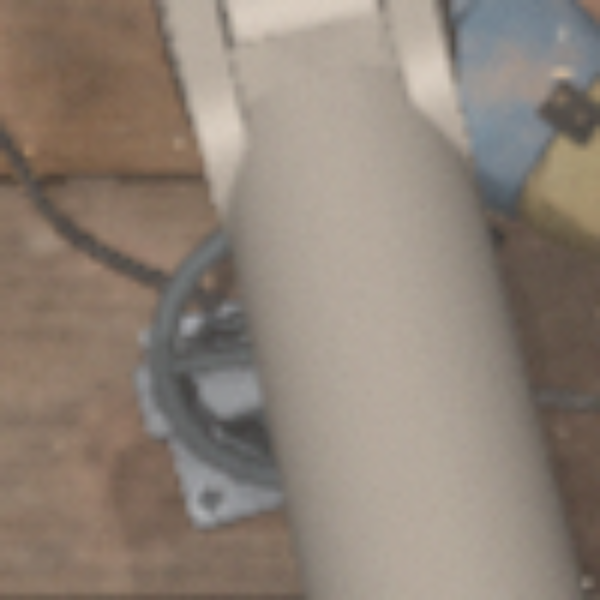

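The handle reappears at crop (405,205), at the far side of the wheel, ahead of the finger; the force is 3.5 N along the tangent.

Call:
carry_out([
  {"x":0.23,"y":0.23,"z":0.01,"wx":0,"wy":0,"wz":0},
  {"x":0.44,"y":0.47,"z":0.01,"wx":0,"wy":0,"wz":0},
  {"x":0.64,"y":0.72,"z":0.01,"wx":0,"wy":0,"wz":0},
  {"x":0.83,"y":0.98,"z":0.02,"wx":0,"wy":0,"wz":0},
  {"x":1.01,"y":1.25,"z":0.03,"wx":0,"wy":0,"wz":0},
  {"x":1.17,"y":1.53,"z":0.03,"wx":0,"wy":0,"wz":0},
  {"x":1.31,"y":1.82,"z":0.04,"wx":0,"wy":0,"wz":0},
  {"x":1.44,"y":2.12,"z":0.04,"wx":0,"wy":0,"wz":0},
  {"x":1.56,"y":2.42,"z":0.04,"wx":0,"wy":0,"wz":0},
  {"x":1.65,"y":2.73,"z":0.05,"wx":0,"wy":0,"wz":0},
  {"x":1.74,"y":3.04,"z":0.06,"wx":0,"wy":0,"wz":0},
  {"x":1.8,"y":3.35,"z":0.06,"wx":0,"wy":0,"wz":0},
])

```text
t: 13.88
ee_pos: [578.7, 207.9, 189.0]
tcp_rot: [0.225, 0.974, -0.0, 0.001]
wrist_force: [-1.1, -3.3, -0.4]
opening: 0.2
```

Call:
carry_out([
  {"x":0.05,"y":0.32,"z":0.01,"wx":0,"wy":0,"wz":0},
  {"x":0.08,"y":0.64,"z":0.01,"wx":0,"wy":0,"wz":0},
  {"x":0.1,"y":0.97,"z":0.01,"wx":0,"wy":0,"wz":0},
  {"x":0.1,"y":1.29,"z":0.02,"wx":0,"wy":0,"wz":0},
  {"x":0.08,"y":1.61,"z":0.03,"wx":0,"wy":0,"wz":0},
  {"x":0.04,"y":1.93,"z":0.03,"wx":0,"wy":0,"wz":0},
  {"x":-0.01,"y":2.25,"z":0.04,"wx":0,"wy":0,"wz":0},
  {"x":-0.08,"y":2.56,"z":0.04,"wx":0,"wy":0,"wz":0},
  {"x":-0.16,"y":2.88,"z":0.04,"wx":0,"wy":0,"wz":0},
  {"x":-0.26,"y":3.18,"z":0.05,"wx":0,"wy":0,"wz":0},
  {"x":-0.38,"y":3.48,"z":0.06,"wx":0,"wy":0,"wz":0},
  {"x":-0.51,"y":3.78,"z":0.06,"wx":0,"wy":0,"wz":0},
])

```text
t: 15.38
ee_pos: [572.8, 246.2, 189.3]
tcp_rot: [0.225, 0.974, 0.0, 0.0]
wrist_force: [0.1, -3.4, -0.1]
opening: 0.1
```

```bash
python3 st.py;python3 sn.py 12
```

```text
{'t': 15.375, 'joints': array([-0.59,  0.49,  0.24,  1.37, -0.12,  1.3 ,  0.77]), 'ee_pos': array([572.76, 246.22, 189.34]), 'tcp_rot': array([0.23, 0.97, 0.  , 0.  ]), 'wrist_force': array([ 0.14, -3.37, -0.14]), 'moment': array([-0.72, -0.04,  0.02])}
[(array([215, 159,   6,  14,  54], dtype=int32), array([217.74074074, 164.22222222]))]
```

View pics/s12.png

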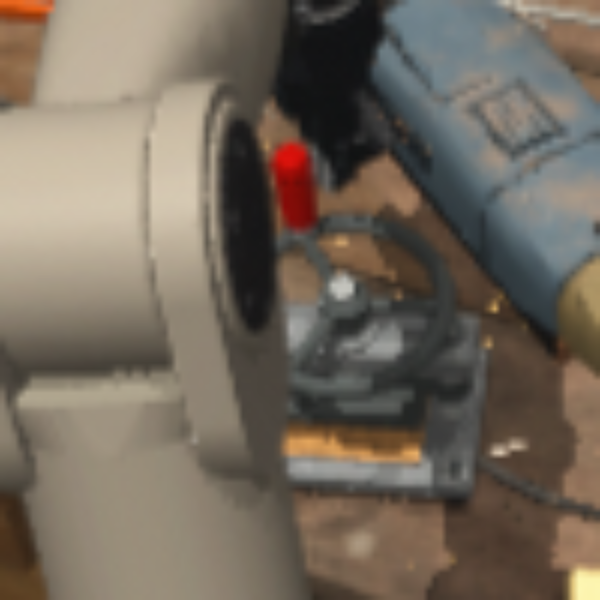

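The handle is fully visible at crop (295,190), at the back left of the wheel, with 3.4 N on the finger. About 108° remain.

Call:
carry_out([
  {"x":-0.15,"y":0.28,"z":0.01,"wx":0,"wy":0,"wz":0},
  {"x":-0.31,"y":0.56,"z":0.01,"wx":0,"wy":0,"wz":0},
  {"x":-0.49,"y":0.83,"z":0.01,"wx":0,"wy":0,"wz":0},
  {"x":-0.68,"y":1.09,"z":0.02,"wx":0,"wy":0,"wz":0},
  {"x":-0.88,"y":1.34,"z":0.03,"wx":0,"wy":0,"wz":0},
  {"x":-1.1,"y":1.58,"z":0.03,"wx":0,"wy":0,"wz":0},
  {"x":-1.33,"y":1.81,"z":0.04,"wx":0,"wy":0,"wz":0},
  {"x":-1.57,"y":2.02,"z":0.04,"wx":0,"wy":0,"wz":0},
  {"x":-1.82,"y":2.22,"z":0.04,"wx":0,"wy":0,"wz":0},
  {"x":-2.08,"y":2.41,"z":0.05,"wx":0,"wy":0,"wz":0},
  {"x":-2.35,"y":2.59,"z":0.06,"wx":0,"wy":0,"wz":0},
  {"x":-2.63,"y":2.75,"z":0.06,"wx":0,"wy":0,"wz":0},
])

```text
t: 16.92
ee_pos: [546.4, 273.4, 190.1]
tcp_rot: [0.225, 0.974, -0.0, 0.0]
wrist_force: [2.7, -2.6, 0.5]
opening: -0.4
```

Call:
carry_out([
  {"x":-0.29,"y":0.14,"z":0.01,"wx":0,"wy":0,"wz":0},
  {"x":-0.59,"y":0.27,"z":0.01,"wx":0,"wy":0,"wz":0},
  {"x":-0.89,"y":0.39,"z":0.01,"wx":0,"wy":0,"wz":0},
  {"x":-1.2,"y":0.48,"z":0.02,"wx":0,"wy":0,"wz":0},
  {"x":-1.51,"y":0.57,"z":0.03,"wx":0,"wy":0,"wz":0},
  {"x":-1.82,"y":0.63,"z":0.03,"wx":0,"wy":0,"wz":0},
  {"x":-2.14,"y":0.68,"z":0.04,"wx":0,"wy":0,"wz":0},
  {"x":-2.46,"y":0.71,"z":0.04,"wx":0,"wy":0,"wz":0},
  {"x":-2.79,"y":0.73,"z":0.04,"wx":0,"wy":0,"wz":0},
  {"x":-3.11,"y":0.73,"z":0.05,"wx":0,"wy":0,"wz":0},
  {"x":-3.43,"y":0.71,"z":0.06,"wx":0,"wy":0,"wz":0},
  {"x":-3.75,"y":0.67,"z":0.06,"wx":0,"wy":0,"wz":0},
])

```text
t: 18.42
ee_pos: [509.5, 279.1, 190.8]
tcp_rot: [0.225, 0.974, -0.0, 0.001]
wrist_force: [4.5, -4.0, 0.1]
opening: 0.0
```

```bash
python3 st.py;python3 sn.py 13
```

```text
{'t': 18.425, 'joints': array([-0.69,  0.4 ,  0.23,  1.5 , -0.09,  1.25,  0.66]), 'ee_pos': array([509.53, 279.14, 190.8 ]), 'tcp_rot': array([ 0.23,  0.97, -0.  ,  0.  ]), 'wrist_force': array([ 4.51, -3.96,  0.08]), 'moment': array([-0.72, -0.97,  0.1 ])}
[(array([205, 173,   6,  15,  52], dtype=int32), array([207.86538462, 178.88461538]))]
```

View pics/s13.png

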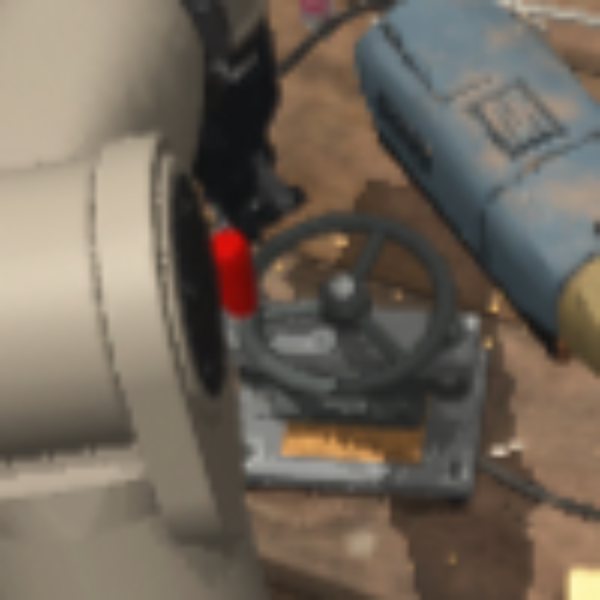

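The handle stands at crop (235,272), about 36° short of its start. I'll go to 3° short and hold, then check.

Call:
carry_out([
  {"x":-0.32,"y":-0.05,"z":0.01,"wx":0,"wy":0,"wz":0},
  {"x":-0.63,"y":-0.12,"z":0.01,"wx":0,"wy":0,"wz":0},
  {"x":-0.95,"y":-0.2,"z":0.01,"wx":0,"wy":0,"wz":0},
  {"x":-1.25,"y":-0.3,"z":0.02,"wx":0,"wy":0,"wz":0},
  {"x":-1.55,"y":-0.42,"z":0.03,"wx":0,"wy":0,"wz":0},
  {"x":-1.85,"y":-0.55,"z":0.03,"wx":0,"wy":0,"wz":0},
  {"x":-2.13,"y":-0.7,"z":0.04,"wx":0,"wy":0,"wz":0},
  {"x":-2.41,"y":-0.86,"z":0.04,"wx":0,"wy":0,"wz":0},
  {"x":-2.68,"y":-1.04,"z":0.04,"wx":0,"wy":0,"wz":0},
  {"x":-2.94,"y":-1.23,"z":0.05,"wx":0,"wy":0,"wz":0},
  {"x":-3.19,"y":-1.43,"z":0.06,"wx":0,"wy":0,"wz":0},
  {"x":-3.19,"y":-1.43,"z":0.06,"wx":0,"wy":0,"wz":0},
])

```text
t: 19.98
ee_pos: [476.3, 265.7, 191.2]
tcp_rot: [0.225, 0.974, -0.0, -0.001]
wrist_force: [1.2, 0.9, 0.6]
opening: 0.3
```

```bash
python3 st.py;python3 sn.py 14
```

```text
{'t': 19.975, 'joints': array([-0.71,  0.33,  0.22,  1.6 , -0.08,  1.23,  0.64]), 'ee_pos': array([476.31, 265.66, 191.17]), 'tcp_rot': array([ 0.22,  0.97, -0.  , -0.  ]), 'wrist_force': array([1.17, 0.95, 0.63]), 'moment': array([ 0.14, -0.28, -0.03])}
[(array([209, 183,   6,  12,  45], dtype=int32), array([211.6       , 187.57777778]))]
```

View pics/s14.png

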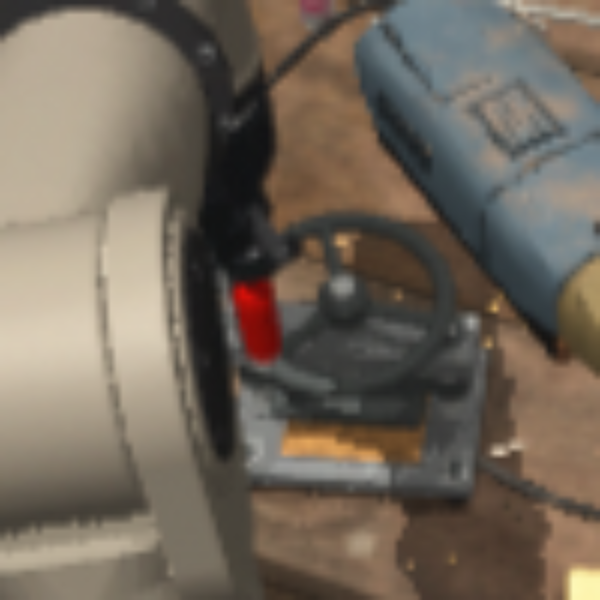

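3° short: the handle is at crop (260,320), nearly at its start pose and a bit higher, as expected. Now the last small push.

Call:
carry_out([
  {"x":-0.1,"y":-0.08,"z":0,"wx":0,"wy":0,"wz":0},
  {"x":-0.19,"y":-0.17,"z":0,"wx":0,"wy":0,"wz":0},
  {"x":-0.24,"y":-0.22,"z":0,"wx":0,"wy":0,"wz":0},
  {"x":-0.24,"y":-0.22,"z":0,"wx":0,"wy":0,"wz":0},
  {"x":-0.24,"y":-0.22,"z":0,"wx":0,"wy":0,"wz":0},
])

```text
t: 20.65
ee_pos: [474.6, 263.7, 191.3]
tcp_rot: [0.225, 0.974, -0.0, -0.0]
wrist_force: [1.1, 1.2, -0.2]
opening: -0.3
```

```bash
python3 st.py
```

```text
{'t': 20.65, 'joints': array([-0.71,  0.32,  0.22,  1.6 , -0.08,  1.22,  0.64]), 'ee_pos': array([474.57, 263.66, 191.31]), 'tcp_rot': array([ 0.22,  0.97, -0.  , -0.  ]), 'wrist_force': array([ 1.08,  1.24, -0.21]), 'moment': array([ 0.24, -0.44,  0.  ])}
```

The finger is back at the contact point to within about 0.7 mm. I'll back off the way it came, rise and move clear to look.

Call:
carry_out([
  {"x":0.5,"y":0.4,"z":0,"wx":0,"wy":0,"wz":0},
  {"x":1.2,"y":0.9,"z":0,"wx":0,"wy":0,"wz":0},
  {"x":2.2,"y":1.5,"z":0,"wx":0,"wy":0,"wz":0},
  {"x":2.2,"y":1.5,"z":2,"wx":0,"wy":0,"wz":0},
  {"x":2.2,"y":1.5,"z":5,"wx":0,"wy":0,"wz":0},
  {"x":2.2,"y":1.5,"z":8,"wx":0,"wy":0,"wz":0},
  {"x":1,"y":4,"z":10,"wx":0,"wy":0,"wz":0},
  {"x":-3,"y":7,"z":10,"wx":0,"wy":0,"wz":0},
  {"x":-7,"y":11,"z":10,"wx":0,"wy":0,"wz":0},
  {"x":-11,"y":15,"z":10,"wx":0,"wy":0,"wz":0},
  {"x":-15,"y":18,"z":10,"wx":0,"wy":0,"wz":0},
  {"x":-18,"y":20,"z":10,"wx":0,"wy":0,"wz":0},
])

```text
t: 22.15
ee_pos: [292.1, 466.0, 291.0]
tcp_rot: [0.223, 0.975, -0.0, -0.001]
wrist_force: [-0.2, 0.4, 0.3]
opening: -0.0
```

Call:
carry_out([
  {"x":-2,"y":1,"z":0,"wx":0,"wy":0,"wz":0},
  {"x":-5,"y":3,"z":-2,"wx":0,"wy":0,"wz":0},
  {"x":-5,"y":3,"z":-3,"wx":0,"wy":0,"wz":0},
  {"x":-5,"y":3,"z":-3,"wx":0,"wy":0,"wz":0},
])

```text
t: 22.65
ee_pos: [245.3, 493.0, 260.1]
tcp_rot: [0.225, 0.974, -0.001, 0.0]
wrist_force: [-0.1, -0.4, 0.2]
opening: -0.0
```

```bash
python3 st.py
python3 - <<'E'
from h import *
s=r.snapshot("side")[:,:,::-1].copy();t=r.snapshot("top")[:,:,::-1].copy()
cv2.imwrite("pics/sF_raw.png",s);cv2.imwrite("pics/tF_raw.png",t)
s0=cv2.imread("pics/side0.png");t0=cv2.imread("pics/top0.png")
a=np.hstack([cv2.resize(i[160:220,185:250],None,fx=6,fy=6,interpolation=2) for i in(s0,s)])
b=np.hstack([cv2.resize(i[160:220,170:235],None,fx=6,fy=6,interpolation=2) for i in(t0,t)])
cv2.imwrite("pics/sF.png",a);cv2.imwrite("pics/tF.png",b)
for n,im in(("side0",s0),("side",s),("top0",t0),("top",t)):
    x=im.astype(int);m=((x[:,:,2]>120)&(x[:,:,1]<60)&(x[:,:,0]<60)).astype(np.uint8);m[:,300:]=0
    k,l,st,c=cv2.connectedComponentsWithStats(m);print(n,[(st[i],c[i]) for i in range(1,k) if st[i,4]>10])
for n,box in(("side",(s0,s)),("top",(t0,t))):
    d=cv2.absdiff(*box).max(2); m=(cv2.medianBlur(d,3)>40).astype(np.uint8)
    k,l,st,c=cv2.connectedComponentsWithStats(m);print(n,[tuple(st[i]) for i in range(1,k) if st[i,4]>15])
H=np.array([459.6,241.8,190.8])
cc=np.array([517.3,219.4])
for n in("side","top"):
    print(n,"6mm up",proj(n,H+[0,0,6])-proj(n,H),"5deg ccw",proj(n,H+[-22.4*.087,-57.7*.087,6])-proj(n,H))
E
```

```text
{'t': 22.65, 'joints': array([-1.19,  0.3 ,  0.06,  1.46, -0.02,  1.39, -0.01]), 'ee_pos': array([245.29, 492.97, 260.15]), 'tcp_rot': array([ 0.23,  0.97, -0.  ,  0.  ]), 'wrist_force': array([-0.07, -0.39,  0.18]), 'moment': array([-0.02,  0.02, -0.05])}
side0 [(array([209, 182,   7,  14,  55], dtype=int32), array([212.14545455, 187.05454545]))]
side [(array([209, 181,   7,  14,  55], dtype=int32), array([212.12727273, 186.21818182]))]
top0 [(array([194, 206,   8,   9,  60], dtype=int32), array([197.45      , 209.86666667]))]
top [(array([194, 205,   8,  10,  61], dtype=int32), array([197.62295082, 209.70491803]))]
side [(np.int32(27), np.int32(96), np.int32(53), np.int32(60), np.int32(817)), (np.int32(84), np.int32(127), np.int32(17), np.int32(17), np.int32(73)), (np.int32(75), np.int32(148), np.int32(48), np.int32(33), np.int32(200)), (np.int32(83), np.int32(155), np.int32(34), np.int32(28), np.int32(152)), (np.int32(58), np.int32(157), np.int32(8), np.int32(9), np.int32(22)), (np.int32(147), np.int32(176), np.int32(29), np.int32(33), np.int32(106)), (np.int32(137), np.int32(182)
[... 1108 characters left out ...]
p.int32(18), np.int32(13), np.int32(105)), (np.int32(11), np.int32(331), np.int32(14), np.int32(7), np.int32(27)), (np.int32(0), np.int32(332), np.int32(29), np.int32(16), np.int32(124)), (np.int32(39), np.int32(349), np.int32(60), np.int32(35), np.int32(241)), (np.int32(150), np.int32(348), np.int32(12), np.int32(4), np.int32(29)), (np.int32(126), np.int32(356), np.int32(20), np.int32(28), np.int32(111)), (np.int32(136), np.int32(357), np.int32(24), np.int32(27), np.int32(117)), (np.int32(251), np.int32(377), np.int32(11), np.int32(7), np.int32(26))]
side 6mm up [-0.19183769 -0.98637785] 5deg ccw [ 0.87366129 -0.12107727]
top 6mm up [-0.26391755 -0.27716018] 5deg ccw [1.56121377 0.4240501 ]
```

View pics/sF.png

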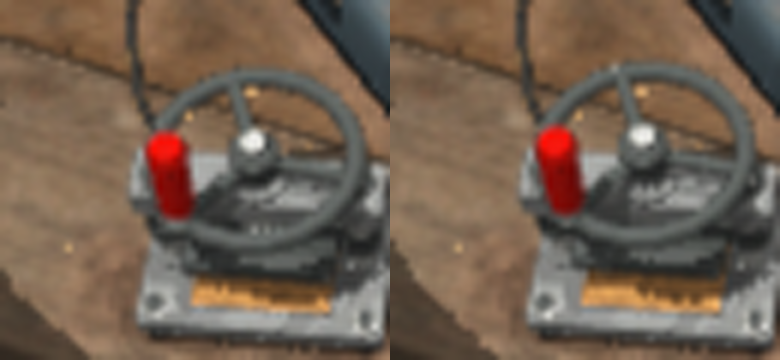

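View pics/tF.png

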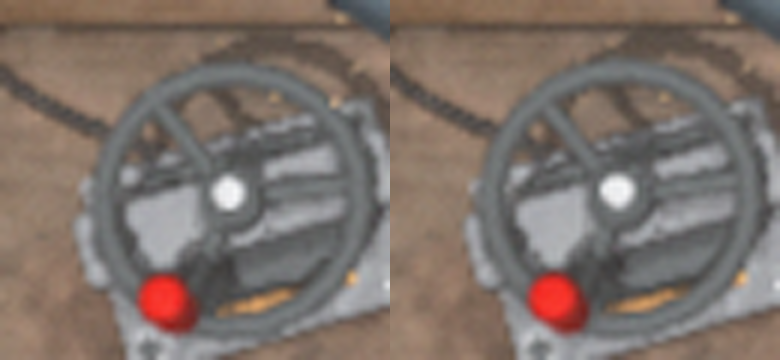

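Both views match the first pictures: the handle is back at its start and the wheel sits about 6 mm higher (pixel shift (0,−0.8) side and (+0.2,−0.2) top, so roughly 1° past a full turn). In the top view nothing changes at the block, tape or blank. The arm is clear, so I'm handing in.

```bash
python3 -c "
from workcell import r
print(r.sign_off())"
```

```text
the job is handed in; nothing more can be done
None
```

I pushed the red handle anticlockwise through one full turn with the shut fingertips, at about 3–6 N by the readings at the end of each move. I then backed off, rose clear and handed the job in at about 23 s.

- **Handle position:** from both camera views it is back at its start, roughly 1° (about 1 mm) past a full turn. The fingertip came back to within about 0.8 mm of where it first touched the handle.
- **Wheel height:** the image shift fits the expected 6 mm rise, but it is less than one pixel, so this is a weak check.
- **Block, tape roll and red blank:** the before-and-after top pictures show no change at any of them. The side picture shows some changes near the tape roll, which I took to be the arm's edge and shadow and did not examine further.

The first move call was refused for missing keys, and nothing moved. The handle was hidden from both cameras for part of the far side of the turn; there I relied on the force reading.

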